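# Put the packing tools back on their marked places

## Robot

A 6-joint arm with a two-finger parallel gripper is mounted at the origin on a cart in front of the work surface, level with it; the furniture and walls round the work are solid. World frame = base frame: x ahead of the robot, y to its left, z up, the work surface at z = 0. Lengths are in m, angles in rad, forces in N, time in s.
With the tool pointing down it reaches from about 0.35 to 0.975 m from the base axis. Payload 4.9 kg.
Tool frame: the origin (TCP) lies at the very end of the fingers, on their centre line; the grasp point (between the pads) lies 19 mm behind it; z points along the fingers, y is the line along which they close (so a half turn about z gives the same grasp; the last joint's range is limited). The gripper opens to 85 mm and grips with 20 to 120 N. Pads are 22 mm wide; open, the fingers measure 114 mm over their backs; the gripper's body (76 mm by 85 mm) begins 54 mm behind the grasp point. The pads swing forward as they close: fully open they stand 13 mm farther back than shut.
Start: joints at [1.204, 0.053, 1.613, -0, 1.476, -0.119], TCP at [0.153, 0.606, 0.231] pointing down, gripper open.
Joint ranges: [-3.01, 3.01], [-1.01, 2.22], [0.06, 2.58], [-1.02, 4.17], [0.09, 2.62], [-3.14, 3.14]. Speed limits (rad/s): [2.57, 2.57, 3.14, 3.14, 3.14, 3.14].

## Interface

Orientations are given as a unit quaternion [w, x, y, z].
In Python, from plant import manip, vision, order gives the robot as it stands.
- The arm moves only by the tool play_rows, never from a script. Its argument "steps" is a list that holds one entry, the list of rows, each a list of 6 numbers: the shift along the tool's x, y, z in mm, then the turn, a rotation vector about the tool's x, y, z in degrees. A call has 1 to 12 rows; each row is the pose to reach, as a shift and turn from the pose commanded when the call began, along the tool's axes at that moment; what a row does not reach only later rows make up. A row lasts 1/12 s, in which the tool goes at most 41.7 mm and 7.16 degrees, less where a joint would pass 70% of its speed; a pose out of reach is approached as far as the arm can. A call with a gripper value outside its range is refused whole. "claw" is the gripper's target within -1 to 1 (fully open at 1, half-way at 0, shut at -1), set as the call begins (left out, the last holds). The fingers move at their own pace and stop on an object; the grip force is fixed at half the most. Time passes only in rows, so rows that repeat a pose let the fingers close. It gives the time, the measured TCP pose, the force, the opening and the grip force at its end, in the units of the state.
- manip.state(): the state, without advancing time (a new reading comes with each control period).
- vision.grab_frame(name): name is "scene" or "top" or "wrist"; returns (picture, depth): 384x512x3 uint8, blue, green, red; 384x512 float32, m along the optical axis (not along the pixel's ray), 0 where there is no reading.
- vision.camera_info(name): a dict with "K" (3x3 intrinsics, pixels), "k1" (the pictures are not rectified: a ray, as slopes to the right and down, at radius r is drawn at 1 + k1 r^2 times it, then the intrinsics apply), "eye" and "orientation" of the camera in the world; the wrist camera has in their place "T_tool_cam" (4x4, takes a point from camera to tool coordinates, whose origin is the TCP and whose axes are the flange's). Camera axes: x right, y down, z forward; pixel columns grow to the right and rows downward; lengths in m; the calibration is good to about 2 mm. A picture is of the moment at which its call begins: read the wrist's pose just before it. camera_info takes no time and is no camera call.
- order.job_done(): hands the job in; it is judged then, once.
The state is a dict: "time": time; "joint_pos": joint angles; "joint_vel": joint speeds; "joint_efforts": joint torques, N m; "tool_pos": TCP position; "tool_rot": TCP orientation; "contact_force": force on the tool from outside, world axes, zero at the start; "ft_torque": the same for the moment, N m; "gripper_width": opening from 0.0 (shut) to 1.0 (fully open); "grasp_force": force on a finger pad.
Only numpy, scipy, OpenCV 4.12 (cv2) and the standard library are available. Lean on these libraries where they do the work, as an engineer would, in place of code of your own. Each camera call takes 0.05 s, during which the arm holds its last target. There are 200 camera calls.

## Task

Put the four packing tools back: the stapler upright on the plate with the wide black outline, the box cutter flat on the plate with the narrow yellow outline, and each marker down in both saddles of the pen rest of its own colour. Lay each one squarely over the middle of its outline, lengthwise along it (either end may point forward), and leave everything released and lying still. Leave the tape roll and the mug standing where they are.

Things in the scene. Friction and masses are not known exactly. Their poses are not given: they have to be found in the camera images.
- stapler_mid (a point): Desk stapler, red top arm over a flat black base, upright, 120 long x 32 wide x 44 high. Base 32 wide and 6 thick; the closed arm above it is 20 wide from 18 to 44 above the underside: grasp it there, at the middle; it stays shut. 0.17 to 0.34 kg. The point is its centre, 22 above its underside. Its x axis runs along its length, z is up; x starts within 20 degrees of straight ahead of the robot.
- cutter_mid (a point): Yellow snap-blade box cutter lying flat, blade drawn in, 131 long x 18 wide; sides 11 high, black slide button to 14. Grasp across the 18 mm width at the middle. 0.06 to 0.11 kg. The point is its centre, 7 above its underside. Its x axis runs along its length, z is up; x starts within 20 degrees of straight ahead of the robot.
- marker_blue_mid (a point): Felt marker with BLUE cap and white barrel, lying, 126 long, round: cap (its -x third) 18 diameter, barrel 17. It can roll. Grasp across the middle. About 0.02 kg. The point lies on its axis at mid length, 9 above what it lies on. Its x axis runs along its length, it may roll about x; x starts within 20 degrees of straight ahead of the robot.
- marker_red_mid (a point): Felt marker with RED cap and white barrel; otherwise exactly like the blue marker.
- stapler_spot (a point): Place of the stapler: flat white plate 140 x 48 x 4 with a wide BLACK rectangle 120 x 33 (the stapler's footprint) on it, level with its face, no rim. Point: centre of its upper face; x along its length, within 20 degrees of straight ahead of the robot. Fixed.
- cutter_spot (a point): Place of the box cutter: flat white plate 140 x 48 x 4 with a narrow YELLOW rectangle 131 x 19 on it, level with its face, no rim. Point: centre of its upper face; x along its length, within 20 degrees of straight ahead of the robot. Fixed.
- blue_spot (a point): Pen rest of the blue marker: white plate 140 x 48 x 4 with a BLUE stripe 120 x 19 and two blue V-shaped saddles, 10 thick, at 45 either side of the middle along x. The Vs open 28 wide, 10 high; 80 between them is free for fingers. A marker in them has its axis 11 above the plate. Point: centre of its upper face; x along its length, within 20 degrees of straight ahead of the robot. Fixed.
- red_spot (a point): Pen rest of the red marker: the same as the blue one, but with RED stripe and saddles. Point: centre of its upper face; x along its length, within 20 degrees of straight ahead of the robot. Fixed.
- tape_roll: Bystander: brown roll of packing tape lying flat, 79 diameter x 37 high, loose. Origin at the centre of its underside.
- mug: Bystander: navy mug, loose, standing, 68 wide x 90 over the handle x 62 high. Origin at the centre of that outline, on the underside; handle towards -y.

How it is judged:
At the end, for the whole second after the job is handed in: Each tool rests on its own plate or pen rest, its centre within 12 mm (horizontally) of the middle of the outline, its length within 0.2 rad of the outline's (either way round), fully down; stapler and cutter right way up; all at rest and released (horizontal distance between stapler_mid and stapler_spot below 0.012 m and angle between the x axis of stapler_mid and the x axis of stapler_spot, either way round below 0.2 rad and z of stapler_mid in the frame of stapler_spot between 0.0195 and 0.0245 m and angle between each of stapler_mid, cutter_mid's own z axis and vertical below 0.15 rad and linear speed of each of stapler, cutter, marker_blue, marker_red below 0.02 m/s and horizontal distance between cutter_mid and cutter_spot below 0.012 m and angle between the x axis of cutter_mid and the x axis of cutter_spot, either way round below 0.2 rad and z of cutter_mid in the frame of cutter_spot between 0.0045 and 0.01 m and horizontal distance between marker_blue_mid and blue_spot below 0.012 m and angle between the x axis of marker_blue_mid and the x axis of blue_spot, either way round below 0.2 rad and z of marker_blue_mid in the frame of blue_spot between 0.008 and 0.015 m and horizontal distance between marker_red_mid and red_spot below 0.012 m and angle between the x axis of marker_red_mid and the x axis of red_spot, either way round below 0.2 rad and z of marker_red_mid in the frame of red_spot between 0.008 and 0.015 m); the robot touches nothing.
It fails at once if the tape roll is pushed more than 20 mm or tipped (distance of tape_roll from where it was at the start of the episode above 0.02 m or angle between tape_roll's own z axis and vertical above 0.4 rad).
It fails at once if the mug is pushed more than 20 mm or tipped (distance of mug from where it was at the start of the episode above 0.02 m or angle between mug's own z axis and vertical above 0.4 rad).
It also fails if it takes over 112 s, if anything falls off the work surface, if the arm or the gripper's body presses on something with over 40 N, if the wrist force passes 120 N, or if a joint passes its speed limit or range.

## Working session

There is one attempt and no reset: what is moved stays moved. The work goes in short steps, Python scripts to look and compute and a tool call to move; the robot and the scene stay as the last step left them, time stands still between calls to the robot, and variables do not carry over. Pictures are saved under pics/ and viewed, at most 14 in all, crops included, and the job is handed in when it is done.

Besides the shell and the picture viewer there is one more tool, called after ">>>" by a JSON object that holds its "api" and its "payload". play_rows: Moves the arm, as the interface text tells. Its arguments: {"type":"object","properties":{"steps":{"type":"array"},"claw":{"type":"number"}},"required":["steps"]}

```bash
ls; mkdir -p pics
python3 - <<'E'
from plant import manip, vision
import cv2,numpy as np
s=manip.state();print(s)
for n in("scene","top","wrist"):
    p,d=vision.grab_frame(n);cv2.imwrite(f"pics/{n}0.png",p);np.save(f"pics/{n}0.npy",d);print(n,vision.camera_info(n))
E
```

```text
pics
{'time': 0.0, 'joint_pos': array([ 1.20399852e+00,  5.33506431e-02,  1.61428135e+00,  4.73426350e-06,
        1.47602033e+00, -1.18994871e-01]), 'joint_vel': array([-0.00067928, -0.00088737, -0.00056459, -0.00045069, -0.00255048,
       -0.00092716]), 'joint_efforts': array([ 3.70554540e-05, -3.93698466e+01, -3.70163906e+01, -2.08922388e-04,
        7.23955629e-03,  3.35818413e-05]), 'tool_pos': array([0.1530668 , 0.60532401, 0.23007444]), 'tool_rot': array([-2.49977234e-04,  1.23584858e-01,  9.92333473e-01, -9.99035541e-04]), 'contact_force': array([ 0.01083665, -0.23444155, -0.51948394]), 'ft_torque': array([ 0.01301008, -0.01244942,  0.00770998]), 'grasp_force': 0.0, 'gripper_width': 0.9980415553936557}
scene {'K': array([[378.56599977,   0.        , 248.55169435],
       [  0.        , 378.56599977, 197.23521928],
       [  0.        ,   0.        ,   1.        ]]), 'k1': -0.02298953095135855, 'eye': array([-0.16388058, -0.45290241,  0.90639765]), 'orientation': array([-0.33221846,  0.82408789, -0.42197983,  0.18011958])}
top {'K': array([[361.97625163,   0.        , 255.22778157],
       [  0.        , 361.97625163, 186.68469204],
       [  0.        ,   0.        ,   1.        ]]), 'k1': -0.08523687585240884, 'eye': array([0.27808808, 0.01128738, 1.12015271]), 'orientation': array([ 0.07790082, -0.67268308,  0.73077119, -0.08603724])}
wrist {'K': array([[290.07143486,   0.        , 251.65230181],
       [  0.        , 290.07143486, 193.67246902],
       [  0.        ,   0.        ,   1.        ]]), 'k1': -0.009638183634442568, 'T_tool_cam': array([[-1.21887368e-03, -9.54713222e-01, -2.97525089e-01,
         7.52711873e-02],
       [ 9.99999249e-01, -1.20170795e-03, -2.40605916e-04,
         6.40352115e-04],
       [-1.27828617e-04, -2.97525159e-01,  9.54713969e-01,
        -1.42765764e-01],
       [ 0.00000000e+00,  0.00000000e+00,  0.00000000e+00,
         1.00000000e+00]])}
```

View pics/top0.png

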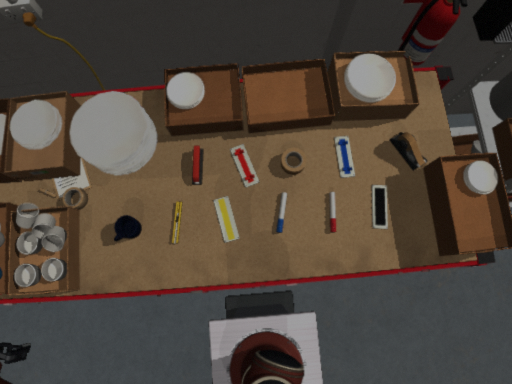

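View pics/scene0.png

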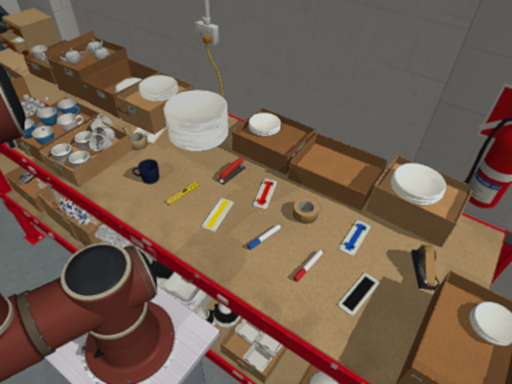

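```bash
cat > h.py <<'E'
from plant import manip, vision
import cv2,numpy as np
from scipy.spatial.transform import Rotation as R
rot=lambda q:R.from_quat(np.roll(q,-1)).as_matrix()
def look(cam,save=None):
    s=manip.state(); p,d=vision.grab_frame(cam); c=vision.camera_info(cam)
    if cam=="wrist":
        T=np.eye(4);T[:3,:3]=rot(s["tool_rot"]);T[:3,3]=s["tool_pos"];T=T@c["T_tool_cam"];c["Rm"],c["eye"]=T[:3,:3],T[:3,3]
    else: c["Rm"]=rot(c["orientation"])
    if save: cv2.imwrite(f"pics/{save}.png",p)
    return p,d,c
def rays(c,px):
    u=cv2.undistortPoints(np.float64(px).reshape(-1,1,2),c["K"],np.array([c["k1"],0,0,0.]))[:,0]
    return np.c_[u,np.ones(len(u))]@c["Rm"].T
def plane(c,px,z):
    r=rays(c,px); return (c["eye"]+r*((z-c["eye"][2])/r[:,2])[:,None])[:,:2]
def mask(p,col):
    h,s,v=[x.astype(int) for x in cv2.split(cv2.cvtColor(p,cv2.COLOR_BGR2HSV))]
    return {"red":((h<6)|(h>172))&(s>150)&(v>50),"blue":(h>100)&(h<130)&(s>110)&(v>40),
     "yellow":(h>22)&(h<35)&(s>150)&(v>100),"black":(v<45),"white":(s<50)&(v>110)}[col].astype(np.uint8)
def find(p,c,cols,z,near=None,rad=.1,minA=30):
    m=sum(mask(p,k) for k in cols.split("+"))>0
    m=cv2.morphologyEx(m.astype(np.uint8),cv2.MORPH_CLOSE,np.ones((3,3)))
    out=[]
    for k in cv2.findContours(m,cv2.RETR_EXTERNAL,cv2.CHAIN_APPROX_NONE)[0]:
        if cv2.contourArea(k)<minA: continue
        w=plane(c,k,z)*1000
        (x,y),(a,b),t=cv2.minAreaRect(w.astype(np.float32))
        if a<b:a,b,t=b,a,t+90
        t=(t+90)%180-90
        if near is not None and np.hypot(x-near[0],y-near[1])>rad*1000: continue
        out.append((round(x,1),round(y,1),round(a),round(b),round(t,1),tuple(k[:,0].mean(0).round().astype(int).tolist())))
    return out
def cloud(p,d,c):
    v,u=np.nonzero(d>0);r=rays(c,np.c_[u,v]);return np.c_[u,v],c["eye"]+r*d[v,u][:,None]
def move(x,y,z,phi):
    "mm,deg -> row from present pose"
    s=manip.state();Rt=rot(s["tool_rot"]);f=np.radians(phi);cs,sn=np.cos(f),np.sin(f)
    G=np.array([[-cs,-sn,0],[-sn,cs,0],[0,0,-1.]])
    return np.r_[Rt.T@(np.array([x,y,z])-1000*s["tool_pos"]),R.from_matrix(Rt.T@G).as_rotvec(degrees=True)].round(1).tolist()
E
python3 - <<'E'
from h import *
p,d,c=look("top")
for cols,z in [("red",.004),("blue",.004),("yellow",.004),("black",.004),("white+red+blue+yellow+black",.005)]:
    print(cols);[print(o) for o in find(p,c,cols,z,(500,0),.45) if o[2]<170]
print(move(600,100,150,0))
E
```

```text
red
(399.9, -241.9, 38, 16, -7.3, (333, 225))
(615.7, 18.0, 115, 27, 17.6, (244, 165))
(634.6, 171.3, 118, 20, -2.6, (196, 163))
blue
(413.6, -77.5, 39, 14, -13.7, (279, 225))
(620.5, -312.4, 117, 28, 0.1, (345, 156))
yellow
(451.7, 239.5, 122, 16, -8.3, (177, 224))
(447.2, 86.9, 127, 16, 11.2, (226, 219))
black
(445.4, 397.0, 83, 77, 89.9, (126, 229))
(445.6, -399.6, 113, 29, -5.9, (380, 206))
(623.1, 156.7, 111, 7, -4.5, (201, 166))
white+red+blue+yellow+black
(445.3, 396.7, 83, 77, 89.9, (126, 229))
(451.6, 239.3, 122, 16, -8.3, (177, 222))
(447.5, 86.6, 138, 47, 11.3, (226, 219))
(442.5, -247.3, 124, 16, -7.5, (333, 212))
(454.5, -87.6, 128, 17, -15.1, (282, 212))
(446.1, -398.7, 139, 47, -7.3, (380, 206))
(629.0, 167.5, 128, 30, -4.4, (197, 165))
(615.7, 17.0, 138, 47, 17.7, (244, 165))
(619.8, -309.4, 139, 47, 0.9, (344, 156))
[-557.2, -380.4, 80.9, -0.1, -0.0, -14.2]
```

Run:
```python
from h import *
print(move(440,239,130,-8))
```

```text
[-368.0, -284.9, 100.8, -0.1, -0.0, -6.2]
```

>>> {"api": "play_rows", "payload": {"steps": [[[-30,-24,8,0,0,-0.5],[-65,-50,18,0,0,-1],[-100,-77,27,0,0,-1.6],[-135,-104,37,0,0,-2.2],[-170,-131,46,0,0,-3],[-205,-158,56,0,0,-3.5],[-240,-185,65,0,0,-4],[-275,-212,75,0,0,-4.6],[-305,-236,84,0,0,-5],[-335,-260,92,0,0,-5.6],[-357,-276,98,0,0,-6],[-368,-285,101,0,0,-6.2]]], "claw": 0.0}}

```text
time: 1.2
tool_pos: [0.4415, 0.2359, 0.1292]
tool_rot: [-0.0, 0.071, 0.997, -0.001]
contact_force: [0.1, 0.7, -0.4]
gripper_width: 0.503
grasp_force: 0.0
```

Run:
```python
from h import *
print({k:manip.state()[k] for k in("time","tool_pos","gripper_width","joint_vel")})
p,d,c=look("wrist","w1")
for cols in("yellow","yellow+black+white"):print(find(p,c,cols,.009,(450,240),.1))
```

```text
{'time': 1.2, 'tool_pos': array([0.44154712, 0.2359115 , 0.12917466]), 'gripper_width': 0.5032432799188966, 'joint_vel': array([-0.42287538,  0.13385585, -0.03784772,  0.03635965, -0.08742621,
       -0.45690881])}
[(452.3, 239.3, 131, 18, -8.2, (257, 188))]
[(451.8, 239.3, 132, 18, -8.2, (256, 192))]
```

View pics/w1.png

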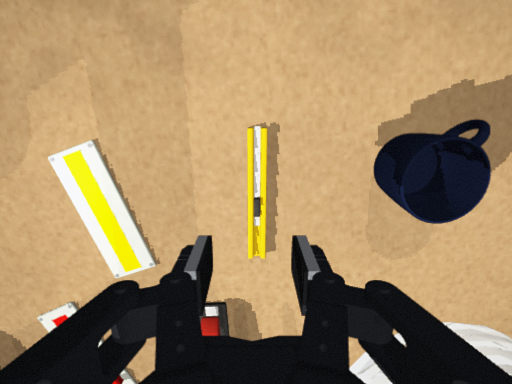

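Run:
```python
from h import *
p,d,c=look("wrist")
print(find(p,c,"yellow",.004,(450,90)),find(p,c,"yellow+white",.004,(450,90)))
print(move(452,239.3,4,-8.2),manip.state()["tool_pos"])
```

```text
[(450.5, 86.7, 130, 18, 11.3, (103, 210))] [(449.9, 87.6, 139, 49, 11.2, (104, 208))]
[-10.6, 4.4, 125.1, -0.1, -0.1, -0.1] [0.44106096 0.23663283 0.12914109]
```

>>> {"api": "play_rows", "payload": {"steps": [[[-6,2,15,0,0,0],[-11,4,45,0,0,0],[-11,4,75,0,0,0],[-11,4,100,0,0,0],[-11,4,115,0,0,0],[-11,4,122,0,0,0],[-11,4,125,0,0,0],[-11,4,125,0,0,0]]]}}

```text
time: 1.97
tool_pos: [0.4514, 0.2423, 0.0054]
tool_rot: [-0.0, 0.069, 0.998, 0.0]
contact_force: [0.6, 0.7, 0.2]
gripper_width: 0.506
grasp_force: 0.0
```

>>> {"api": "play_rows", "payload": {"steps": [[[0,0,0,0,0,0],[0,0,0,0,0,0],[0,0,0,0,0,0],[0,0,0,0,0,0],[0,0,0,0,0,0],[0,0,0,0,0,0]]], "claw": -1}}

```text
time: 2.47
tool_pos: [0.4529, 0.2423, 0.0072]
tool_rot: [0.001, 0.07, 0.998, 0.001]
contact_force: [-1.5, -0.6, 6.4]
gripper_width: 0.182
grasp_force: 58.7
```

>>> {"api": "play_rows", "payload": {"steps": [[[0,0,-5,0,0,0],[0,0,-20,0,0,0],[0,0,-40,0,0,0],[0,0,-60,0,0,0],[0,0,-75,0,0,0],[0,0,-80,0,0,0],[0,0,-80,0,0,0]]]}}

```text
time: 3.05
tool_pos: [0.4527, 0.2422, 0.0871]
tool_rot: [0.002, 0.07, 0.998, 0.001]
contact_force: [0.1, -1.1, -1.2]
gripper_width: 0.178
grasp_force: 58.7
```

Run:
```python
from h import *
print(move(450,87,85,11.2))
p,d,c=look("wrist","w2")
z=manip.state()["tool_pos"][2]
print(z,find(p,c,"yellow",z,(450,240)))
```

```text
[-18.9, -154.0, 1.9, 0.1, 0.2, -19.2]
0.08562499454637923 [(424.2, 146.8, 83, 12, 11.2, (65, 216)), (452.5, 242.6, 129, 18, -8.1, (252, 225))]
```

>>> {"api": "play_rows", "payload": {"steps": [[[-2,-12,0,0,0,-1.5],[-5,-35,0,0,0,-4.5],[-8,-62,0,0,0,-8],[-11,-90,0,0,0,-11.5],[-14,-115,0,0,0,-14.5],[-17,-138,0,0,0,-17.5],[-19,-150,0,0,0,-19],[-19,-154,0,0,0,-19.2],[-19,-154,0,0,0,-19.2],[-19,-154,0,0,0,-19.2],[-19,-154,0,0,0,-19.2]]]}}

```text
time: 4.02
tool_pos: [0.4486, 0.0873, 0.0848]
tool_rot: [-0.0, -0.098, 0.995, 0.0]
contact_force: [0.4, 0.5, -1.1]
gripper_width: 0.183
grasp_force: 58.8
```

Run:
```python
from h import *
p,d,c=look("wrist","w2")
z=manip.state()["tool_pos"][2]
print(z,find(p,c,"yellow",z,(450,90)),move(450,87,12,11.2),manip.state()["joint_vel"].max())
```

```text
0.0849317131898034 [(446.1, 86.9, 130, 18, 11.2, (252, 229))] [-1.2, -0.7, 72.9, 0.0, -0.0, 0.0] 0.002375831986715189
```

>>> {"api": "play_rows", "payload": {"steps": [[[-1,0,12,0,0,0],[-3,0,32,0,0,0],[-3,0,50,0,0,0],[-3,0,62,0,0,0],[-3,0,68,0,0,0],[-3,0,71,0,0,0],[-3,0,72,0,0,0],[-3,0,73,0,0,0],[-3,0,73,0,0,0]]]}}

```text
time: 4.82
tool_pos: [0.4527, 0.0874, 0.0131]
tool_rot: [0.001, -0.098, 0.995, -0.0]
contact_force: [0.6, 0.2, 0.2]
gripper_width: 0.181
grasp_force: 58.8
```

>>> {"api": "play_rows", "payload": {"steps": [[[0,0,0,0,0,0],[0,0,0,0,0,0],[0,0,0,0,0,0],[0,0,-5,0,0,0],[0,0,-20,0,0,0],[0,0,-45,0,0,0],[0,0,-75,0,0,0],[0,0,-105,0,0,0],[0,0,-125,0,0,0],[0,0,-135,0,0,0],[0,0,-135,0,0,0],[0,0,-135,0,0,0]]], "claw": 0}}

```text
time: 5.82
tool_pos: [0.4518, 0.0872, 0.1471]
tool_rot: [0.0, -0.098, 0.995, -0.0]
contact_force: [-0.0, 0.6, 0.0]
gripper_width: 0.498
grasp_force: 0.0
```

Run:
```python
from h import *
p,d,c=look("wrist","w3")
print(find(p,c,"yellow",.011,(450,90)),find(p,c,"yellow+white",.004,(450,90)))
cl=cloud(p,d,c)
P=cl[1];print("med z near",np.median(P[(abs(P[:,0]-.45)<.03)&(abs(P[:,1]-.087)<.006)][:,2]))
print(move(629,169,160,-4))
```

```text
[(452.0, 87.2, 133, 18, 11.1, (251, 178))] [(451.7, 87.0, 141, 48, 11.2, (251, 174))]
med z near 0.22781214883944362
[-190.4, 45.7, -14.5, 0.0, -0.1, 15.2]
```

View pics/w3.png

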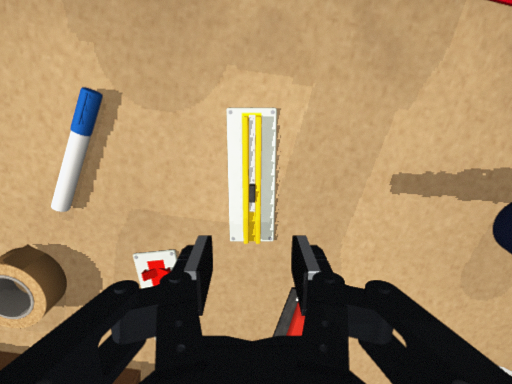

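>>> {"api": "play_rows", "payload": {"steps": [[[-15,4,-1,0,0,1.2],[-40,10,-3,0,0,3.2],[-70,17,-5,0,0,5.6],[-100,24,-8,0,0,8],[-130,31,-10,0,0,10.4],[-160,38,-13,0,0,12.8],[-182,43,-15,0,0,14.6],[-190,46,-15,0,0,15.2],[-190,46,-15,0,0,15.2],[-190,46,-15,0,0,15.2],[-190,46,-15,0,0,15.2]]]}}

```text
time: 6.78
tool_pos: [0.6277, 0.1687, 0.1608]
tool_rot: [-0.001, 0.035, 0.999, -0.0]
contact_force: [-0.8, -0.1, 0.1]
gripper_width: 0.496
grasp_force: 0.0
```

Run:
```python
from h import *
p,d,c=look("wrist","w4")
print(find(p,c,"red",.044,(629,169)),find(p,c,"red+black",.003,(629,169)))
print(find(p,c,"red+white",.004,(617,17)), find(p,c,"red",.004,(617,17)))
px,P=cloud(p,d,c)
P=P[(P[:,2]>.034)&(P[:,2]<.06)&(np.hypot(P[:,0]-.63,P[:,1]-.165)<.09)]
print(len(P),cv2.minAreaRect(np.float32(P[:,:2]*1000)),np.percentile(P[:,2],[5,50,95]))
print(manip.state()["joint_pos"],manip.state()["tool_pos"])
```

```text
[(627.1, 167.6, 112, 19, -4.9, (250, 184))] [(636.9, 169.0, 134, 26, -5.3, (252, 180))]
[(619.0, 17.9, 139, 49, 17.3, (108, 175))] [(620.3, 14.7, 119, 33, 17.7, (107, 177))]
1898 ((634.5195922851562, 166.94313049316406), (19.013742446899414, 102.28833770751953), 84.89900207519531) [0.03472653 0.04061113 0.04345402]
[ 1.48174231e-01  1.62274997e-01  1.61366735e+00 -1.40945655e-04
  1.36768200e+00 -1.35285070e+00] [0.62791235 0.16871044 0.16136256]
```

View pics/w4.png

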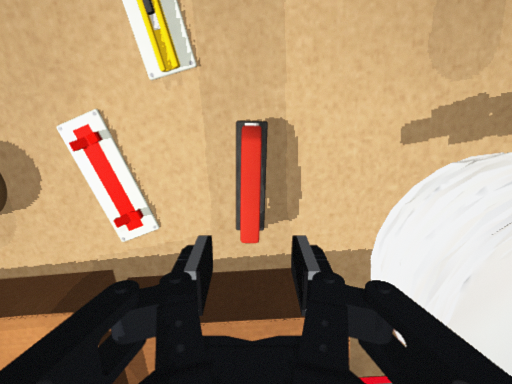

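Run:
```python
from h import *
c=vision.camera_info("wrist");s=manip.state()
p,d,c=look("wrist")
print(plane(c,[(252,121),(251,230),(236,175),(267,175)],.006)*1000,"\n",plane(c,[(252,126),(251,242)],.044)*1000)
print(find(p,c,"black",.006,(629,169)))
print(move(627,168,14,-5))
```

```text
[[569.50522137 173.57042947]
 [687.75854881 164.08400741]
 [623.57765073 152.81616466]
 [625.8946569  185.45313247]] 
 [[571.68457525 173.3865998 ]
 [683.53840328 164.48255824]]
[]
[0.9, -0.7, 147.8, -0.0, -0.1, 1.0]
```

>>> {"api": "play_rows", "payload": {"steps": [[[-1,0,15,0,0,1],[-1,0,45,0,0,1],[-1,0,78,0,0,1],[-1,0,108,0,0,1],[-1,0,128,0,0,1],[-1,0,140,0,0,1],[-1,0,145,0,0,1],[-1,0,146,0,0,1],[-1,0,146,0,0,1]]]}}

```text
time: 7.63
tool_pos: [0.6311, 0.1692, 0.0172]
tool_rot: [0.001, 0.044, 0.999, 0.0]
contact_force: [0.1, 0.3, -0.3]
gripper_width: 0.5
grasp_force: 0.0
```

>>> {"api": "play_rows", "payload": {"steps": [[[0,0,0,0,0,0],[0,0,0,0,0,0],[0,0,0,0,0,0],[0,0,0,0,0,0],[0,0,0,0,0,0],[0,0,0,0,0,0]]], "claw": -1}}

```text
time: 8.13
tool_pos: [0.6319, 0.169, 0.0186]
tool_rot: [0.002, 0.044, 0.999, 0.0]
contact_force: [-0.7, -2.1, 5.7]
gripper_width: 0.208
grasp_force: 59.7
```

>>> {"api": "play_rows", "payload": {"steps": [[[0,0,-4,0,0,0],[0,0,-15,0,0,0],[0,0,-35,0,0,0],[0,0,-60,0,0,0],[0,0,-90,0,0,0],[0,0,-115,0,0,0],[0,0,-130,0,0,0],[0,0,-135,0,0,0],[0,0,-135,0,0,0]]]}}

```text
time: 8.88
tool_pos: [0.631, 0.1694, 0.1528]
tool_rot: [0.001, 0.044, 0.999, 0.0]
contact_force: [0.6, 0.7, -2.8]
gripper_width: 0.206
grasp_force: 58.8
```

Run:
```python
from h import *
p,d,c=look("wrist","w5")
z=manip.state()["tool_pos"][2]
print(find(p,c,"red",z+.03,(629,169)))
print(move(446,-399,150,-7))
```

```text
[(699.3, 223.0, 6, 3, 36.2, (365, 381)), (618.2, 170.5, 100, 18, -4.4, (252, 239)), (581.1, 112.7, 47, 13, 17.6, (101, 178))]
[133.8, -582.1, 0.8, -0.0, -0.0, 2.0]
```

View pics/w5.png

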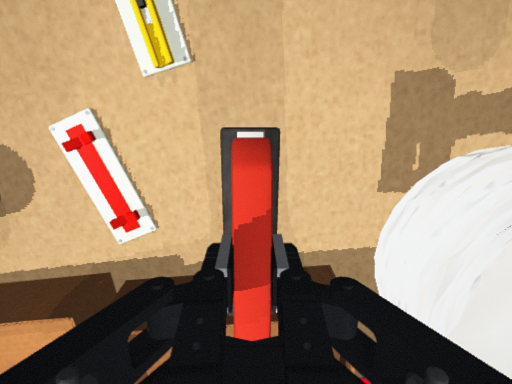

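>>> {"api": "play_rows", "payload": {"steps": [[[2,-10,0,0,0,0],[8,-35,0,0,0,0],[16,-70,0,0,0,0],[24,-105,0,0,0,0.3],[32,-140,0,0,0,0.5],[40,-175,0,0,0,0.6],[48,-210,0,0,0,0.7],[56,-245,0,0,0,0.8],[64,-280,0,0,0,1],[72,-315,0,0,0,1.1],[80,-350,0,0,0,1.2],[88,-385,0,0,0,1.3]]]}}

```text
time: 9.93
tool_pos: [0.5065, -0.2079, 0.1487]
tool_rot: [-0.002, 0.055, 0.998, 0.001]
contact_force: [0.8, 0.7, -2.8]
gripper_width: 0.205
grasp_force: 59.0
```

>>> {"api": "play_rows", "payload": {"steps": [[[8,-35,0,0,0,0],[16,-70,0,0,0,0.2],[24,-105,0,0,0,0.4],[32,-140,0,0,0,0.5],[38,-168,0,0,0,0.6],[42,-187,0,0,0,0.7],[43,-196,0,0,0,0.7],[43,-198,0,0,0,0.7],[43,-198,0,0,0,0.7],[43,-198,0,0,0,0.7],[43,-198,0,0,0,0.7]]]}}

```text
time: 10.85
tool_pos: [0.445, -0.3974, 0.1508]
tool_rot: [-0.0, 0.06, 0.998, 0.0]
contact_force: [-0.9, -0.7, -2.5]
gripper_width: 0.207
grasp_force: 59.0
```

Run:
```python
from h import *
p,d,c=look("wrist","w6")
s=manip.state();print(s["tool_pos"],s["joint_pos"],s["joint_vel"].max())
print(find(p,c,"black+white",.004,(446,-399)),find(p,c,"black",.004,(446,-399)))
pd=plane(c,[(252,129)],s["tool_pos"][2]-.012)*1000;print(pd)
```

```text
[ 0.44514359 -0.39750707  0.15105641] [-8.53676194e-01  4.86977098e-02  1.75404824e+00  2.09800329e-04
  1.33944347e+00 -2.30408829e+00] 2.9699830639834477e-05
[(390.3, -391.6, 49, 21, 83.0, (250, 125))] []
[[ 383.17469552 -389.1361334 ]]
```

View pics/w6.png

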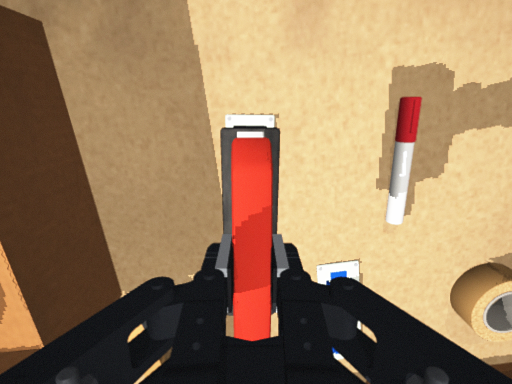

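Run:
```python
from h import *
p,d,c=look("wrist")
m=mask(p,"white");m[:, :215]=0;m[:,285:]=0;m[:105]=0;m[130:]=0
k=max(cv2.findContours(m,0,1)[0],key=cv2.contourArea)
print(cv2.boundingRect(k)); b=cv2.boundingRect(k)
e=plane(c,[(b[0],b[1]),(b[0]+b[2],b[1])],.004)*1000;print(e,np.degrees(np.arctan2(*(e[1]-e[0])))) 
for ph in(-7,-6):
  f=np.radians(ph);print(e.mean(0)+70*np.array([np.cos(f),np.sin(f)]))
print(find(p,c,"red+white",.009,(442,-247)))
p,d,c=look("top")
print(find(p,c,"white+black+red",.004,(446,-399)),find(p,c,"white+black",.004,(446,-399)))
print(find(p,c,"yellow+white",.004,(450,87)),find(p,c,"blue+white",.009,(455,-87)),find(p,c,"red+white",.009,(442,-247)))
```

```text
(225, 114, 50, 14)
[[ 377.15041776 -414.52511695]
 [ 383.00696244 -366.64261694]] 6.973254528567496
[ 449.55692072 -399.11472098]
[ 449.69522278 -397.90085937]
[(446.7, -246.0, 129, 20, -5.9, (403, 159))]
[] []
[(457.2, 88.3, 119, 47, 10.9, (225, 214))] [(454.8, -88.6, 125, 16, -14.2, (282, 212))] [(441.9, -246.3, 124, 16, -7.3, (333, 212))]
```

Run:
```python
from h import *
print(move(452.8,-399.4,23,-7))
```

```text
[-7.8, -0.7, 128.3, 0.0, -0.0, 0.1]
```

>>> {"api": "play_rows", "payload": {"steps": [[[-3,0,12,0,0,0],[-7,-1,35,0,0,0],[-8,-1,62,0,0,0],[-8,-1,88,0,0,0],[-8,-1,106,0,0,0],[-8,-1,116,0,0,0],[-8,-1,120,0,0,0],[-8,-1,120,0,0,0],[-8,-1,120,0,0,0],[-8,-1,120,0,0,0]]]}}

```text
time: 11.83
tool_pos: [0.4536, -0.4018, 0.0332]
tool_rot: [0.001, 0.061, 0.998, -0.001]
contact_force: [0.1, 0.1, -3.5]
gripper_width: 0.204
grasp_force: 59.0
```

Run:
```python
from h import *
print(manip.state()["tool_pos"],move(452.8,-399.4,23,-7))
```

```text
[ 0.45356608 -0.40182186  0.03317261] [1.1, 2.3, 10.2, -0.1, 0.1, 0.0]
```

>>> {"api": "play_rows", "payload": {"steps": [[[0.5,1,3,0,0,0],[1,2,6,0,0,0],[1,2,8,0,0,0],[1,2,9.5,0,0,0],[1,2,10,0,0,0],[1,2,10,0,0,0]]]}}

```text
time: 12.33
tool_pos: [0.4517, -0.3988, 0.0226]
tool_rot: [-0.0, 0.061, 0.998, 0.0]
contact_force: [-3.5, 1.6, 4.8]
gripper_width: 0.207
grasp_force: 59.8
```

>>> {"api": "play_rows", "payload": {"steps": [[[0,0,0,0,0,0],[0,0,0,0,0,0],[0,0,0,0,0,0],[0,0,-4,0,0,0],[0,0,-15,0,0,0],[0,0,-40,0,0,0],[0,0,-75,0,0,0],[0,0,-105,0,0,0],[0,0,-122,0,0,0],[0,0,-130,0,0,0],[0,0,-130,0,0,0],[0,0,-130,0,0,0]]], "claw": 0}}

```text
time: 13.33
tool_pos: [0.4516, -0.3985, 0.1511]
tool_rot: [-0.0, 0.061, 0.998, 0.0]
contact_force: [-0.8, -0.1, -0.2]
gripper_width: 0.5
grasp_force: 0.0
```

Run:
```python
from h import *
p,d,c=look("wrist","w7")
print(find(p,c,"red",.048,(450,-399)),find(p,c,"red+black+white",.004,(450,-399)))
print(find(p,c,"red+white",.009,(442,-247)),move(445,-246,120,-6))
```

```text
[(447.3, -398.9, 112, 19, -7.1, (250, 183))] [(452.7, -400.8, 147, 48, -7.8, (249, 173))]
[(445.7, -245.9, 129, 20, -6.1, (404, 151))] [24.6, 150.0, 30.1, 0.1, -0.1, -1.0]
```

View pics/w7.png

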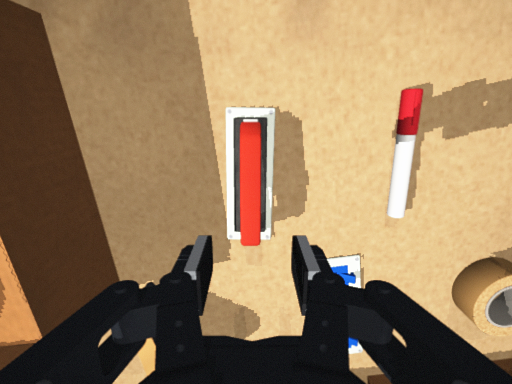

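>>> {"api": "play_rows", "payload": {"steps": [[[3,15,4,0,0,0],[8,45,15,0,0,-0.3],[14,80,30,0,0,-0.6],[19,112,45,0,0,-0.8],[23,136,58,0,0,-0.9],[25,148,66,0,0,-1],[25,150,70,0,0,-1],[25,150,70,0,0,-1],[25,150,70,0,0,-1],[25,150,70,0,0,-1]]]}}

```text
time: 14.22
tool_pos: [0.446, -0.2484, 0.0823]
tool_rot: [0.001, 0.053, 0.999, -0.001]
contact_force: [0.1, -0.6, 1.5]
gripper_width: 0.503
grasp_force: 0.0
```

Run:
```python
from h import *
p,d,c=look("wrist","w8")
print(manip.state()["tool_pos"],find(p,c,"red+white",.009,(442,-247)),move(445.5,-246,6,-6))
```

```text
[ 0.44599492 -0.24840614  0.08245469] [(516.5, -203.0, 8, 8, 83.8, (312, 274)), (504.9, -307.3, 8, 7, 84.0, (191, 274)), (446.7, -246.6, 130, 18, -6.2, (254, 195))] [0.9, 2.4, 76.5, -0.1, 0.1, -0.1]
```

>>> {"api": "play_rows", "payload": {"steps": [[[0,1,12,0,0,0],[0,2,34,0,0,0],[0,2,54,0,0,0],[0,2,67,0,0,0],[0,2,73,0,0,0],[0,2,75,0,0,0],[0,2,75,0,0,0],[0,2,75,0,0,0]]]}}

```text
time: 14.93
tool_pos: [0.4461, -0.2454, 0.0071]
tool_rot: [0.001, 0.052, 0.999, -0.0]
contact_force: [-0.9, -0.1, -0.3]
gripper_width: 0.493
grasp_force: 0.0
```

>>> {"api": "play_rows", "payload": {"steps": [[[0,0,0,0,0,0],[0,0,0,0,0,0],[0,0,0,0,0,0],[0,0,0,0,0,0],[0,0,0,0,0,0],[0,0,0,0,0,0]]], "claw": -1}}

```text
time: 15.43
tool_pos: [0.4463, -0.2454, 0.0076]
tool_rot: [0.001, 0.052, 0.999, -0.001]
contact_force: [-0.6, 0.6, 5.8]
gripper_width: 0.159
grasp_force: 58.7
```

>>> {"api": "play_rows", "payload": {"steps": [[[0,0,-5,0,0,0],[0,0,-20,0,0,0],[0,0,-40,0,0,0],[0,0,-70,0,0,0],[0,0,-100,0,0,0],[0,0,-118,0,0,0],[0,0,-125,0,0,0],[0,0,-125,0,0,0],[0,0,-125,0,0,0]]]}}

```text
time: 16.18
tool_pos: [0.445, -0.2444, 0.1305]
tool_rot: [-0.0, 0.052, 0.999, 0.0]
contact_force: [-0.5, 0.5, 0.0]
gripper_width: 0.16
grasp_force: 58.9
```

Run:
```python
from h import *
p,d,c=look("wrist","w9")
s=manip.state();z=s["tool_pos"][2]
print(s["tool_pos"],s["gripper_width"],find(p,c,"red+white",z+.005,(442,-247)),move(619,17.5,135,17.5))
```

```text
[ 0.44450371 -0.2440069   0.12948058] 0.1622730861225682 [(426.8, -160.6, 46, 11, -14.2, (412, 199)), (414.1, -324.3, 79, 32, -7.9, (95, 204)), (442.5, -243.8, 124, 18, -6.1, (252, 231))] [-146.2, 278.3, -5.5, 0.1, -0.1, -23.5]
```

View pics/w9.png

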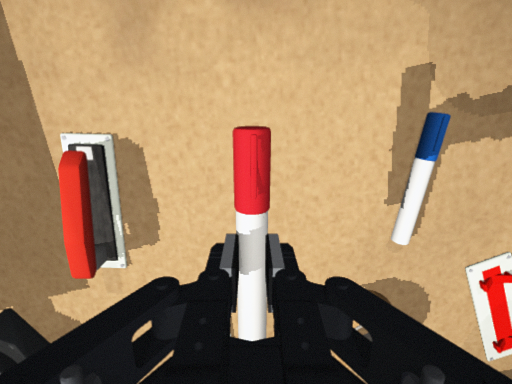

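>>> {"api": "play_rows", "payload": {"steps": [[[-6,11,0,0,0,-1],[-18,34,0,0,0,-3],[-34,64,-1,0,0,-5.5],[-50,95,-2,0,0,-8],[-66,126,-2,0,0,-10.5],[-82,157,-3,0,0,-13],[-98,188,-4,0,0,-15.5],[-113,216,-4,0,0,-18],[-127,242,-5,0,0,-20.3],[-138,264,-5,0,0,-22.2],[-144,275,-5,0,0,-23.2],[-146,278,-5,0,0,-23.5]]]}}

```text
time: 17.23
tool_pos: [0.6196, 0.0189, 0.1345]
tool_rot: [-0.001, -0.154, 0.988, 0.0]
contact_force: [-0.4, -0.2, -0.7]
gripper_width: 0.161
grasp_force: 58.9
```

>>> {"api": "play_rows", "payload": {"steps": [[[0,0,0,0,0,0],[0,0,0,0,0,0],[0,0,0,0,0,0]]]}}

```text
time: 17.48
tool_pos: [0.619, 0.0154, 0.1359]
tool_rot: [-0.001, -0.151, 0.988, -0.0]
contact_force: [0.3, -1.2, 0.3]
gripper_width: 0.163
grasp_force: 58.9
```

Run:
```python
from h import *
p,d,c=look("wrist","w10")
s=manip.state();z=s["tool_pos"][2]
print(s["tool_pos"],find(p,c,"red+white",z+.005,(619,17)),find(p,c,"red+white",.004,(619,17)),move(619.5,17.7,40,17.5))
```

```text
[0.61908278 0.01535987 0.13607272] [(612.4, 14.2, 130, 24, 17.4, (252, 220))] [(677.1, 35.2, 260, 48, 17.4, (252, 220))] [-1.2, 2.1, 96.1, 0.0, -0.0, -0.1]
```

View pics/w10.png

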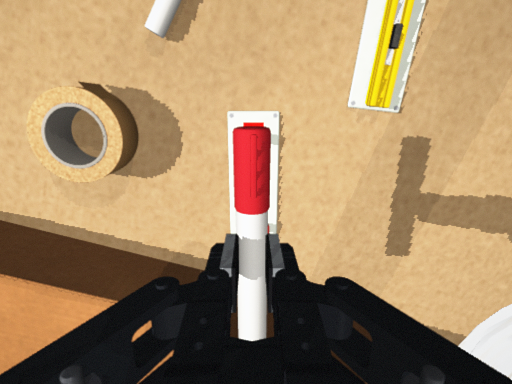

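>>> {"api": "play_rows", "payload": {"steps": [[[0,1,12,0,0,0],[-1,2,35,0,0,0],[-1,2,60,0,0,0],[-1,2,80,0,0,0],[-1,2,91,0,0,0],[-1,2,96,0,0,0],[-1,2,96,0,0,0],[-1,2,96,0,0,0],[-1,2,96,0,0,0]]]}}

```text
time: 18.28
tool_pos: [0.6213, 0.0185, 0.042]
tool_rot: [0.001, -0.152, 0.988, -0.0]
contact_force: [0.6, 0.5, 0.6]
gripper_width: 0.162
grasp_force: 58.9
```

Run:
```python
from h import *
p,d,c=look("wrist")
s=manip.state()
m=mask(p,"white");e=plane(c,[(228,111),(280,111)],.004)
print(s["tool_pos"],find(p,c,"red+white",s["tool_pos"][2]+.003,(619,17)),move(619.5,17.7,14.5,17.5))
```

```text
[0.62136945 0.01854791 0.04213274] [(615.8, 16.2, 133, 37, 17.5, (251, 216))] [2.1, -0.2, 27.6, -0.1, 0.2, -0.0]
```

>>> {"api": "play_rows", "payload": {"steps": [[[1,0,5,0,0,0],[1,0,12,0,0,0],[1,0,19,0,0,0],[1,0,24,0,0,0],[1,0,27,0,0,0],[1,0,27.5,0,0,0],[1,0,27.5,0,0,0],[1,0,27.5,0,0,0]]]}}

```text
time: 19.0
tool_pos: [0.6196, 0.0174, 0.0137]
tool_rot: [-0.0, -0.152, 0.988, -0.001]
contact_force: [-2.8, -3.1, 6.4]
gripper_width: 0.163
grasp_force: 59.5
```

>>> {"api": "play_rows", "payload": {"steps": [[[0,0,0,0,0,0],[0,0,0,0,0,0],[0,0,0,0,0,0],[0,0,-4,0,0,0],[0,0,-15,0,0,0],[0,0,-40,0,0,0],[0,0,-75,0,0,0],[0,0,-105,0,0,0],[0,0,-125,0,0,0],[0,0,-130,0,0,0],[0,0,-130,0,0,0],[0,0,-130,0,0,0]]], "claw": 0}}

```text
time: 20.0
tool_pos: [0.6186, 0.0185, 0.1421]
tool_rot: [-0.0, -0.152, 0.988, 0.0]
contact_force: [-0.2, -0.1, -0.2]
gripper_width: 0.498
grasp_force: 0.0
```

Run:
```python
from h import *
p,d,c=look("wrist","w11")
s=manip.state()
print(s["tool_pos"],find(p,c,"red+white",.015,(619,17)),find(p,c,"red+white",.004,(619,17)),find(p,c,"blue+white",.009,(455,-88)),move(457,-88.5,80,-14.2))
```

```text
[0.61789195 0.01855511 0.14085739] [(617.2, 16.5, 135, 46, 17.5, (250, 176))] [(620.0, 17.3, 141, 48, 17.5, (250, 176))] [(501.1, -98.0, 33, 18, -12.4, (161, 15))] [185.5, -53.8, 61.3, 0.0, -0.2, 31.7]
```

View pics/w11.png

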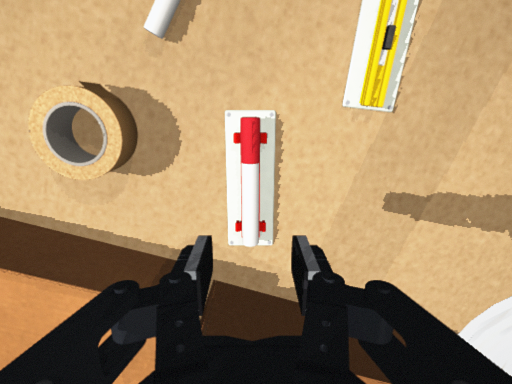

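>>> {"api": "play_rows", "payload": {"steps": [[[8,-2,2,0,0,1.5],[25,-7,6,0,0,4.3],[50,-14,12,0,0,8.6],[78,-22,20,0,0,13.3],[106,-30,30,0,0,18],[132,-38,40,0,0,22.5],[155,-45,49,0,0,26.5],[173,-50,56,0,0,29.6],[182,-53,60,0,0,31.2],[185,-54,61,0,0,31.7],[185,-54,61,0,0,31.7],[185,-54,61,0,0,31.7]]]}}

```text
time: 21.05
tool_pos: [0.4594, -0.0886, 0.082]
tool_rot: [0.0, 0.123, 0.992, 0.0]
contact_force: [0.2, -0.9, -0.2]
gripper_width: 0.5
grasp_force: 0.0
```

Run:
```python
from h import *
p,d,c=look("wrist","w12")
s=manip.state()
print(s["tool_pos"],find(p,c,"blue+white",.009,(455,-88)),move(457,-88.5,7.5,-14.2))
```

```text
[ 0.45984145 -0.08858697  0.0823228 ] [(535.3, -53.4, 8, 8, 75.7, (312, 274)), (509.0, -154.8, 8, 7, 75.8, (191, 274)), (458.4, -88.5, 130, 18, -13.6, (251, 193))] [2.9, -0.6, 74.8, 0.0, 0.1, 0.1]
```

>>> {"api": "play_rows", "payload": {"steps": [[[1,0,12,0,0,0],[2,-0.5,34,0,0,0.3],[2,-0.5,54,0,0,0.5],[2,-0.5,67,0,0,0.5],[2,-0.5,73,0,0,0.5],[2,-0.5,75,0,0,0.5],[2,-0.5,75,0,0,0.5],[2,-0.5,75,0,0,0.5]]]}}

```text
time: 21.77
tool_pos: [0.4577, -0.0889, 0.0075]
tool_rot: [0.001, 0.128, 0.992, -0.0]
contact_force: [0.7, 0.0, 0.5]
gripper_width: 0.503
grasp_force: 0.0
```

>>> {"api": "play_rows", "payload": {"steps": [[[0,0,0,0,0,0],[0,0,0,0,0,0],[0,0,0,0,0,0],[0,0,0,0,0,0],[0,0,0,0,0,0],[0,0,0,0,0,0]]], "claw": -1}}

```text
time: 22.27
tool_pos: [0.4578, -0.089, 0.0081]
tool_rot: [0.001, 0.128, 0.992, -0.0]
contact_force: [-1.5, -0.1, 6.9]
gripper_width: 0.158
grasp_force: 58.6
```

>>> {"api": "play_rows", "payload": {"steps": [[[0,0,-5,0,0,0],[0,0,-20,0,0,0],[0,0,-40,0,0,0],[0,0,-70,0,0,0],[0,0,-100,0,0,0],[0,0,-118,0,0,0],[0,0,-125,0,0,0],[0,0,-125,0,0,0],[0,0,-125,0,0,0]]]}}

```text
time: 23.02
tool_pos: [0.4563, -0.0886, 0.131]
tool_rot: [-0.0, 0.128, 0.992, 0.0]
contact_force: [0.3, 0.3, -1.1]
gripper_width: 0.165
grasp_force: 58.7
```

Run:
```python
from h import *
p,d,c=look("wrist","w13")
s=manip.state();z=s["tool_pos"][2]
print(s["tool_pos"],s["gripper_width"],find(p,c,"blue+white",z+.002,(457,-88)),move(623,-310,135,0.7))
p,d,c=look("top");print(find(p,c,"blue+white",.004,(620,-310)),find(p,c,"red+white",.004,(619,17)))
```

```text
[ 0.45576753 -0.08836095  0.13005353] 0.1650623412485428 [(501.6, -25.7, 62, 25, 17.8, (376, 276)), (454.6, -89.7, 127, 22, -14.8, (251, 234))] [-218.0, -171.9, -5.6, 0.0, -0.2, -15.4]
[(620.1, -309.4, 139, 47, 1.0, (344, 156))] [(616.3, 16.4, 139, 47, 17.1, (245, 164))]
```

>>> {"api": "play_rows", "payload": {"steps": [[[-8,-6,0,0,0,-0.6],[-25,-20,0,0,0,-1.8],[-49,-39,-1,0,0,-3.5],[-74,-58,-2,0,0,-5.2],[-99,-78,-3,0,0,-7],[-124,-98,-4,0,0,-8.8],[-149,-118,-5,0,0,-10.5],[-172,-136,-5,0,0,-12.2],[-193,-153,-5,0,0,-13.7],[-209,-165,-5,0,0,-14.8],[-216,-170,-5,0,0,-15.2],[-218,-172,-5,0,0,-15.4]]]}}

```text
time: 24.12
tool_pos: [0.6241, -0.3116, 0.1349]
tool_rot: [-0.001, -0.006, 1.0, 0.001]
contact_force: [-0.4, 0.1, 0.1]
gripper_width: 0.16
grasp_force: 58.7
```

>>> {"api": "play_rows", "payload": {"steps": [[[0,0,0,0,0,0],[0,0,0,0,0,0],[0,0,0,0,0,0]]]}}

```text
time: 24.37
tool_pos: [0.6235, -0.3094, 0.1365]
tool_rot: [-0.0, -0.006, 1.0, 0.0]
contact_force: [0.2, 0.4, 0.5]
gripper_width: 0.162
grasp_force: 58.7
```

Run:
```python
from h import *
p,d,c=look("wrist","w14")
s=manip.state();z=s["tool_pos"][2]
print(s["tool_pos"],move(623.5,-310,40,0.9))
```

```text
[ 0.6235939  -0.30942178  0.13672829] [0.1, -0.6, 96.7, 0.0, -0.0, -0.2]
```

View pics/w14.png

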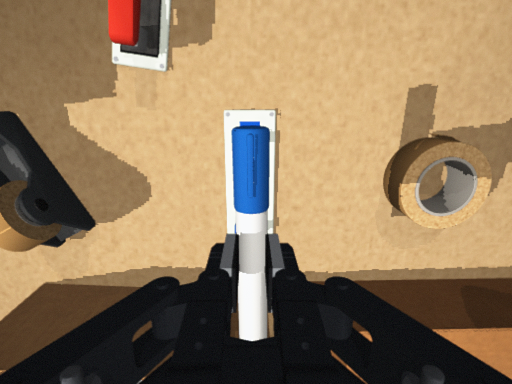

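>>> {"api": "play_rows", "payload": {"steps": [[[0,0,12,0,0,0],[0,-0.5,35,0,0,0],[0,-0.5,60,0,0,0],[0,-0.5,80,0,0,0],[0,-0.5,91,0,0,0],[0,-0.5,96,0,0,0],[0,-0.5,96,0,0,0],[0,-0.5,96,0,0,0],[0,-0.5,96,0,0,0]]]}}

```text
time: 25.17
tool_pos: [0.6252, -0.3115, 0.0428]
tool_rot: [0.001, -0.006, 1.0, -0.001]
contact_force: [-0.2, -1.0, 0.1]
gripper_width: 0.163
grasp_force: 58.7
```

Run:
```python
from h import *
img=cv2.imread("pics/w14.png");s=manip.state()
print(s["tool_pos"],move(623.5,-310,14.5,0.9))
# near edge of plate in w14, taken at hover pose
c=vision.camera_info("wrist");T=np.eye(4);T[:3,:3]=rot(s["tool_rot"]);T[:3,3]=[.6236,-.3094,.1367];T=T@c["T_tool_cam"];c["Rm"],c["eye"]=T[:3,:3],T[:3,3]
print(plane(c,[(224,110),(276,110)],.004)*1000)
```

```text
[ 0.62520258 -0.31153962  0.04279481] [1.8, 1.6, 28.3, -0.1, 0.2, -0.2]
[[ 554.9049115  -335.27096281]
 [ 554.3747246  -287.80891256]]
```

>>> {"api": "play_rows", "payload": {"steps": [[[0,0.5,5,0,0,0],[0,1,12,0,0,0],[0,1,19,0,0,0],[0,1,24,0,0,0],[0,1,27,0,0,0],[0,1,28,0,0,0],[0,1,28,0,0,0],[0,1,28,0,0,0]]]}}

```text
time: 25.83
tool_pos: [0.6242, -0.311, 0.0142]
tool_rot: [-0.0, -0.006, 1.0, -0.001]
contact_force: [-3.3, -0.0, 7.0]
gripper_width: 0.163
grasp_force: 59.4
```

>>> {"api": "play_rows", "payload": {"steps": [[[0,0,0,0,0,0],[0,0,0,0,0,0],[0,0,0,0,0,0],[0,0,-4,0,0,0],[0,0,-15,0,0,0],[0,0,-40,0,0,0],[0,0,-75,0,0,0],[0,0,-105,0,0,0],[0,0,-125,0,0,0],[0,0,-130,0,0,0],[0,0,-130,0,0,0],[0,0,-130,0,0,0]]], "claw": 0}}

```text
time: 26.83
tool_pos: [0.6236, -0.3096, 0.1421]
tool_rot: [-0.0, -0.006, 1.0, 0.0]
contact_force: [0.2, 0.4, -0.6]
gripper_width: 0.497
grasp_force: 0.0
```

Run:
```python
from h import *
p,d,c=look("wrist","w15")
t,_,_=look("top","t15")
cv2.imwrite("pics/both.png",np.hstack([p[60:290,130:380],cv2.resize(t[130:260,120:420],(530,230))]))
r,_,_=look("scene","s15")
```

```text
(no output)
```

View pics/both.png

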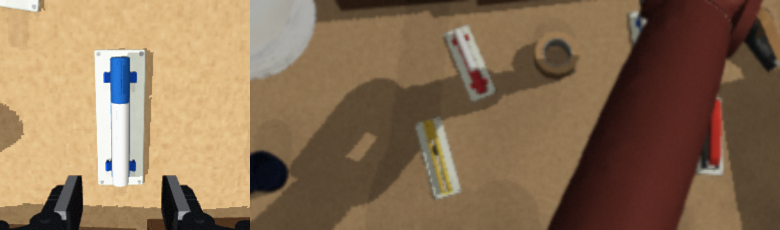

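Run:
```python
from h import *
p,d,c=look("wrist")
a=plane(c,[(250,110),(250,245)],.004)*1000;b=plane(c,[(250,117),(250,246)],.018)*1000
print(a,a.mean(0),b,b.mean(0))
p,d,c=look("scene")
print(find(p,c,"red+white",.01,(619,17)),find(p,c,"yellow+white",.004,(450,87)))
```

```text
[[ 553.01495165 -310.70766401]
 [ 691.09737323 -309.41642945]] [ 622.05616244 -310.06204673] [[ 558.72821642 -310.61575279]
 [ 685.04350364 -309.43473148]] [ 621.88586003 -310.02524213]
[(615.7, 13.7, 152, 48, 17.4, (265, 193))] [(448.0, 84.6, 143, 49, 11.2, (217, 214))]
```

All four tools measure as centred on their spots and released, so I'm handing in the job.

```bash
python3 -c "
from plant import order
print(order.job_done())"
```

```text
the job is handed in; nothing more can be done
None
```

I put the stapler, the box cutter and both markers back on their own spots, released and centred to within about 2 mm by the camera checks, and left the tape roll and mug untouched; I handed the job in at about 27 s of the 112 s limit, and no verdict came back.

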